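# Press a re-glued phone screen

## Robot

A 6-joint arm with a two-finger parallel gripper is mounted at the origin on the work surface; the furniture and walls round the work are solid. World frame = base frame: x ahead of the robot, y to its left, z up, the work surface at z = 0. Lengths are in m, angles in rad, forces in N, time in s.
With the tool pointing down it reaches from about 0.35 to 0.85 m from the base axis. Payload 8.1 kg.
Tool frame: the origin (TCP) lies between the finger pads; the fingertips stand 22 mm ahead of it and the grasp point (between the pads) lies 3 mm ahead of it; z points along the fingers, y is the line along which they close (so a half turn about z gives the same grasp; the last joint's range is limited). The gripper opens to 93 mm and grips with 3 to 60 N. Pads are 15 mm wide; open, the fingers measure 128 mm over their backs; the gripper's body (75 mm by 188 mm) begins 65 mm behind the grasp point.
Start: joints at [-1.239, 0.13, 1.488, -0, 1.523, -0.085], TCP at [0.243, -0.549, 0.241] pointing down, gripper open.
Joint ranges: [-2.96, 2.96], [-0.89, 2.26], [0.02, 2.5], [-1.34, 4.48], [0, 2.73], [-2.66, 2.66]. Speed limits (rad/s): [2.39, 2.39, 2.79, 3.14, 3.14, 3.14].

## Interface

Orientations are given as a unit quaternion [x, y, z, w].
In Python, from bench import arm gives the robot as it stands. The module is installed in compiled form; this text tells all that it offers.
- The arm moves only by the tool servo_tool, never from a script. Its arguments are lists of equal length, an entry for each row: "slide": the shift along the world's x, y, z in cm, a list of three; "delta_rot": the turn, a rotation vector about the world's x, y, z in rad, a list of three; "fingers": the opening in per cent of the stroke, from 0 (shut) to 100 (fully open). In form: {"slide": [[tx, ty, tz], ...], "delta_rot": [[rx, ry, rz], ...], "fingers": [fingers, ...]}. A call has 1 to 10 rows; each row is the pose to reach, as a shift and turn from the pose commanded when the call began; what a row does not reach only later rows make up. A row lasts 1/12 s, in which the tool goes at most 41.7 mm and 7.16 degrees, less where a joint would pass 70% of its speed; a pose out of reach is approached as far as the arm can. A call with a gripper value outside its range is refused whole. The fingers move at their own pace and stop on an object; "newtons" is the grip in N (left out, the last holds). Time passes only in rows, so rows that repeat a pose let the fingers close. It gives the time, the measured TCP pose, the force, the opening and the grip force at its end, in the units of the state.
- arm.get_state(): the state, without advancing time (a new reading comes with each control period).
- arm.get_image(name): name is "scene" or "top"; returns a dict with "frame" (420x560x3 uint8, blue, green, red), "mtx" (3x3 intrinsics, pixels), "k1" (the pictures are not rectified: a ray, as slopes to the right and down, at radius r is drawn at 1 + k1 r^2 times it, then the intrinsics apply), "eye" and "attitude" of the camera in the world. Camera axes: x right, y up, looking along -z (the intrinsics and any distortion apply to the point x, -y, -z); pixel columns grow to the right and rows downward; lengths in m; the calibration is good to about 2 mm. A picture is of the moment at which its call begins. There is no depth.
- arm.hand_in(): hands the job in; it is judged then, once.
The state is a dict: "t": time; "joints": joint angles; "joint_velocities": joint speeds; "joint_efforts": joint torques, N m; "tcp_pos": TCP position; "ee_rot": TCP orientation; "contact_force": force on the tool from outside, world axes, zero at the start; "torque": the same for the moment, N m; "width": opening from 0.0 (shut) to 1.0 (fully open); "gripper_force": force on a finger pad.
Only numpy, scipy, OpenCV 4.12 (cv2) and the standard library are available. Lean on these libraries where they do the work, as an engineer would, in place of code of your own. Each camera call takes 0.05 s, during which the arm holds its last target. There are 200 camera calls.

## Task

The phone lying on the wooden press jig has a freshly glued screen that has to be pressed while the glue sets. Lay the wooden pressing board lengthwise on the phone, between the jig's four pegs, then weight the board down evenly: one solder spool standing over each end of the phone and the lidded jar standing midway between the two spools. Set things down gently, do not shift the phone on the jig, and leave the open jar and the tape roll where they are.

Things in the scene. Friction and masses are not known exactly. Their poses are not given: they have to be found in the camera images.
- press_base: Press jig, fixed to the table: plywood base 240 x 124 x 12 mm with a 2 mm cork facing (196 x 74 mm) on it, its top at 14 mm. Four wooden pegs, 10 mm across, stand near the corners at x = +-98, y = +-43 mm of its frame, tips 37 mm above the table. Origin: centre of its underside; x along its length, z up. The pegs leave 76 mm free between the two long sides.
- phone_mid (a point): Phone in a soft blue case, 150 x 74 x 10 mm, loose, lying screen up on the cork between the pegs, its length along the jig's. Point: its centre, half-way up; x along its length. Its top lies 23 to 24 mm above the table, so the board's middle comes to lie about 32 mm above the table. Not to be moved.
- press_board_mid (a point): Pressing board, a plain wooden board 220 x 60 x 18 mm with a cork face below, 0.2 kg, lying flat on the table. Point: its centre, half-way up; x along its length, z up. Either end may point either way. It is gripped across its 60 mm width.
- spool_a_mid (a point): Spool of solder with dark blue flanges, 48 mm across, 40 mm high, 0.26 kg, standing on its flange (a third one, at the far edge of the table out of reach, is not meant). Point: its centre, half-way up; z up. The two spools are alike and either may go to either end (centre about 72 mm from the middle of the board).
- spool_b_mid (a point): The other spool of solder, just like the first: 48 mm across, 40 mm high, 0.26 kg. Point: its centre, half-way up; z up.
- lidded_jar_mid (a point): Clear jar of small hardware with a pale pink lid, 64 mm across the lid, 45 mm high, 0.085 kg. Point: its centre, half-way up; z up. Goes on the middle of the board.
- open_jar_mid (a point): Bystander: clear jar of small hardware without a lid, 62 mm across, 42 mm high, loose. Point: its centre, half-way up. To be left alone.
- tape_roll_mid (a point): Bystander: roll of yellow film tape lying flat, 60 mm across, 18 mm high, loose (a second one, out of reach at the far edge of the table, is not meant). Point: its centre, half-way up. To be left alone.
Mind the look-alikes: they are no part of the job. What is shaped like the part that bears spool_a_mid but green, red or yellow is not meant.

How it is judged:
By the outcome, as a careful person would: the job done as asked, in the order asked, and still so for the second after the job is handed in, with the robot touching nothing.
It also fails if it takes over 112 s, if anything falls off the work surface, if the arm or the gripper's body presses on something with over 40 N, if the wrist force passes 120 N, or if a joint passes its speed limit or range.

## Working session

There is one attempt and no reset: what is moved stays moved. The work goes in short steps, Python scripts to look and compute and a tool call to move; the robot and the scene stay as the last step left them, time stands still between calls to the robot, and variables do not carry over. Pictures are saved under pics/ and viewed, at most 14 in all, crops included, and the job is handed in when it is done.

Besides the shell and the picture viewer there is one more tool, called after "Emit:" as name(argument=value, ...), one argument or row to a line, values as JSON. servo_tool: Moves the arm, as the interface text tells. Its arguments: {"type":"object","properties":{"slide":{"type":"array"},"delta_rot":{"type":"array"},"fingers":{"type":"array"},"newtons":{"type":"number"}},"required":["slide","delta_rot","fingers"]}

```bash
mkdir -p pics; cat > h.py <<'E'
import numpy as np, cv2
from bench import arm
from scipy.spatial.transform import Rotation as R
def cam(n): return arm.get_image(n)
def ray(im,uv):
    uv=np.atleast_2d(np.array(uv,float)); K=np.array(im["mtx"]); d=(uv-[K[0,2],K[1,2]])/[K[0,0],K[1,1]]
    k=im["k1"]; s=d.copy()
    for _ in range(20): s=d/(1+k*(s**2).sum(1,keepdims=True))
    v=np.c_[s[:,0],-s[:,1],-np.ones(len(s))]
    a=np.array(im["attitude"]); Rm=a if a.shape==(3,3) else R.from_quat(a).as_matrix()
    return np.array(im["eye"]),v@Rm.T
def plane(im,uv,z):
    e,v=ray(im,uv); return (e+v*((z-e[2])/v[:,2:]))[:,:2]
E
python3 - <<'E'
from h import *
for n in("scene","top"):
    im=cam(n); cv2.imwrite(f"pics/{n}0.png",im["frame"]); print(n,im["eye"],im["attitude"],im["k1"],im["mtx"])
print(arm.get_state())
E
```

```text
scene [-0.27827516  0.44837526  0.86906408] [-0.22411519  0.34659263  0.77341603 -0.48111701] -0.017463352143244713 [[416.76347793   0.         277.06129085]
 [  0.         416.76347793 215.75679908]
 [  0.           0.           1.        ]]
top [0.31622721 0.04831453 1.13293859] [-0.07658598  0.07401875  0.70737802 -0.69876473] 0.019932716925446965 [[408.86264911   0.         278.59034551]
 [  0.         408.86264911 213.66811532]
 [  0.           0.           1.        ]]
{'t': 0.1, 'joints': array([-1.23943098e+00,  1.31092832e-01,  1.48917977e+00,  1.31232882e-05,
        1.52299970e+00, -8.54039110e-02]), 'joint_velocities': array([ 0.00094381, -0.00219492, -0.00319074,  0.00088617,  0.00079023,
        0.00038233]), 'joint_efforts': array([ 1.18586882e-03, -5.61339426e+01, -4.93095803e+01,  7.70486752e-02,
        2.91348877e-02, -8.76347144e-05]), 'tcp_pos': array([ 0.24275015, -0.54817334,  0.23968287]), 'ee_rot': array([ 9.78366100e-01,  2.06879361e-01, -9.65179277e-05, -8.34287564e-04]), 'contact_force': array([ 0.32420876,  0.05953037, -0.18920031]), 'torque': array([ 0.01815788,  0.00802793, -0.01483531]), 'gripper_force': 0.0, 'width': 0.9977686403542453}
```

View pics/top0.png

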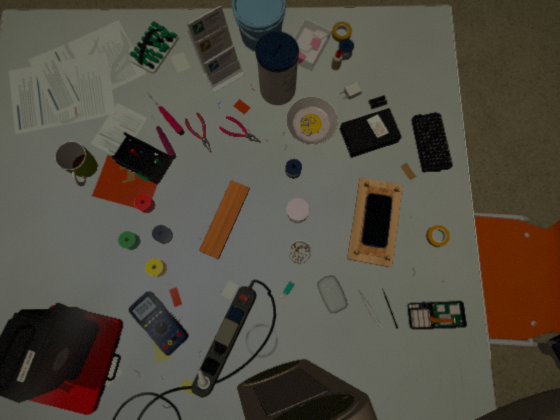

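View pics/scene0.png

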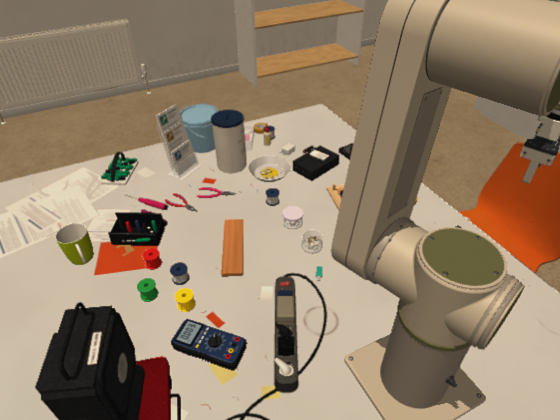

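The top view shows the board at (224,219), the jig with the phone at (376,222), the blue spools at (293,168) and (162,234), the pink lid at (297,210), the open jar at (300,252) and the tape at (438,236). I'll measure these next.

```bash
cat > m.py <<'E'
from h import *
im=cam("top"); f=im["frame"]; hsv=cv2.cvtColor(f,cv2.COLOR_BGR2HSV)
def blob(box,fn):
    x0,y0,x1,y1=box; m=np.zeros(f.shape[:2],np.uint8); m[y0:y1,x0:x1]=fn(hsv[y0:y1,x0:x1].astype(int),f[y0:y1,x0:x1].astype(int))*255
    m=cv2.morphologyEx(m,cv2.MORPH_OPEN,np.ones((2,2)))
    c=max(cv2.findContours(m,cv2.RETR_EXTERNAL,cv2.CHAIN_APPROX_NONE)[0],key=cv2.contourArea); return c[:,0,:]
def rect(n,c,z):
    p=plane(im,c,z)*1000; r=cv2.minAreaRect(p.astype(np.float32)); print(n,np.round(r[0],1),np.round(r[1],1),round(r[2],1),len(c))
    return r
E
python3 - <<'E'
from m import *
for p in [(224,219),(293,168),(293,160),(162,234),(162,228),(297,210),(376,222),(357,222),(364,200),(300,195),(280,210)]: print(p,hsv[p[1],p[0]])
org=lambda h,b:(h[...,0]<22)&(h[...,1]>100)
rect("board",blob((190,170,260,265),org),.018)
rect("jig",blob((335,165,420,275),lambda h,b:(h[...,0]<25)&(h[...,1]>60)&(h[...,2]>60)),.012)
rect("phone",blob((350,180,405,260),lambda h,b:(h[...,2]<60)|(h[...,0]>85)),.0235)
dk=lambda h,b:(h[...,2]<100)
rect("spB",blob((278,152,310,185),dk),.04)
rect("spA",blob((148,220,176,248),dk),.04)
rect("lid",blob((280,192,316,228),lambda h,b:(b[...,2]>b[...,1]+8)),.045)
rect("tape",blob((420,220,455,250),lambda h,b:(h[...,0]<35)&(h[...,1]>110)),.018)
print(plane(im,[(300,252)],.042))
v=np.hstack([cv2.resize(f[155:270,335:455],None,fx=3.3,fy=3.3,interpolation=2),cv2.resize(f[155:270,190:310],None,fx=3.3,fy=3.3,interpolation=2)])
cv2.imwrite("pics/c1.png",v)
E
```

```text
(224, 219) [ 13 193 119]
(293, 168) [106 206  21]
(293, 160) [108 118  39]
(162, 234) [110  37  41]
(162, 228) [110  34  45]
(297, 210) [  9  32 129]
(376, 222) [ 80 128   6]
(357, 222) [ 17 141 121]
(364, 200) [ 16 144 124]
(300, 195) [ 40  15 104]
(280, 210) [ 30  10 106]
board [543.5 199.3] [ 59.3 218.7] 66.9 177
jig [ 532.7 -220.7] [124.9 239.4] 78.5 248
phone [ 532.8 -221.8] [ 72. 150.] 79.9 145
spB [679.2   4.8] [47.7 61.6] 89.1 56
spA [499.2 364.8] [62.  48.8] 63.2 59
lid [561.7  -4.9] [60.  61.5] 89.3 66
tape [ 488.3 -386.9] [59.6 60.8] 41.0 62
[[ 0.44702185 -0.00513066]]
```

View pics/c1.png

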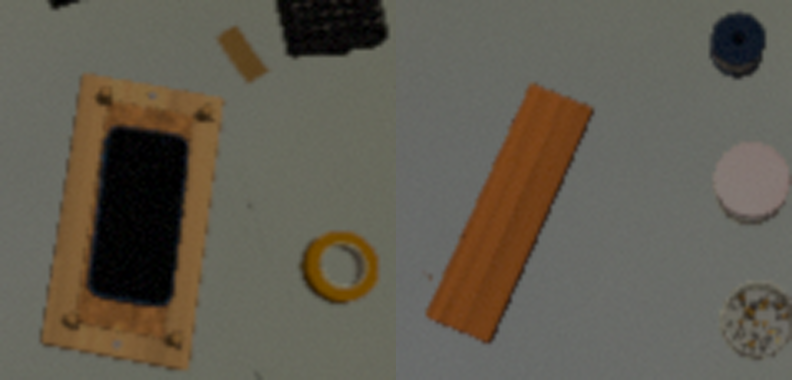

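The crop confirms clean outlines. The peg tips are at about (104,96), (205,115), (70,320) and (172,340) in the crop. Next I'll refine the jig from the pegs, and the spool tops.

```bash
python3 - <<'E'
from m import *
P=plane(im,np.array([(104,93),(205,111),(70,316),(173,337)])/3.3+[335,155],.037)*1000
print(P.round(1),P.mean(0)); d=(P[0]+P[1]-P[2]-P[3]); print("jig ang",np.degrees(np.arctan2(d[1],d[0])))
for n,b in(("B",(278,152,310,185)),("A",(148,220,176,248))):
    c=blob(b,lambda h,b:(h[...,2]<80)); p=plane(im,c,.04)*1000
    r=p.mean(0)-np.array(im["eye"])[:2]*1000; r/=np.linalg.norm(r); t=np.array([-r[1],r[0]])
    a=p@r; s=p@t; print(n,((a.max()-24)*r+(s.max()+s.min())/2*t).round(1), np.ptp(s),np.ptp(a))
# scene cross-check: board and spool A, lid
im=cam("scene"); print(plane(im,[(179,268)],.04)*1000,plane(im,[(272,191)],.04)*1000,plane(im,[(293,212)],.045)*1000,plane(im,[(233,247)],.018)*1000)
E
```

```text
[[ 637.4 -194.7]
 [ 620.5 -278.3]
 [ 449.2 -156.3]
 [ 431.2 -238.6]] [ 534.5479224  -216.97147821]
jig ang -11.683802890011227
B [684.    6.2] 45.70270421849739 56.86736541632365
A [501.5 368.6] 45.49742093123314 58.09203806907192
[[505.02988418 369.62255256]] [[693.78569858   6.93966377]] [[565.68167706  -2.82620335]] [[534.55665718 206.40216905]]
```

Emit:
servo_tool(
  slide=[
    [10,27,0],
    [10,27,0],
    [10,27,0],
    [10,27,0],
    [10,27,0],
    [10,27,0],
    [10,27,0],
    [10,27,0],
    [10,27,0],
    [10,27,0],
  ],
  delta_rot=[
    [0,0,1.2],
    [0,0,1.2],
    [0,0,1.2],
    [0,0,1.2],
    [0,0,1.2],
    [0,0,1.2],
    [0,0,1.2],
    [0,0,1.2],
    [0,0,1.2],
    [0,0,1.2],
  ],
  fingers=[100,100,100,100,100,100,100,100,100,100],
)

```text
t: 1.08
tcp_pos: [0.3434, -0.2777, 0.2408]
ee_rot: [0.687, 0.726, -0.0, 0.0]
contact_force: [0.3, -0.3, 0.4]
width: 1.006
gripper_force: 0.0
```

Emit:
servo_tool(
  slide=[
    [14,32,-3],
    [14,32,-3],
    [14,32,-3],
    [14,32,-3],
    [14,32,-3],
    [14,32,-3],
    [14,32,-3],
    [14,32,-3],
    [14,32,-3],
    [14,32,-3],
  ],
  delta_rot=[
    [0,0,1.112],
    [0,0,1.112],
    [0,0,1.112],
    [0,0,1.112],
    [0,0,1.112],
    [0,0,1.112],
    [0,0,1.112],
    [0,0,1.112],
    [0,0,1.112],
    [0,0,1.112],
  ],
  fingers=[100,100,100,100,100,100,100,100,100,100],
)

```text
t: 1.92
tcp_pos: [0.4833, 0.0449, 0.21]
ee_rot: [0.2, 0.98, 0.0, -0.0]
contact_force: [0.7, 0.3, -0.2]
width: 1.001
gripper_force: 0.0
```

Emit:
servo_tool(
  slide=[
    [6,15.8,-10],
    [6,15.8,-10],
    [6,15.8,-10],
    [6,15.8,-10],
    [6,15.8,-10],
    [6,15.8,-10],
    [6,15.8,-10],
  ],
  delta_rot=[
    [0,0,0],
    [0,0,0],
    [0,0,0],
    [0,0,0],
    [0,0,0],
    [0,0,0],
    [0,0,0],
  ],
  fingers=[100,100,100,100,100,100,100],
)

```text
t: 2.5
tcp_pos: [0.5419, 0.1992, 0.109]
ee_rot: [0.205, 0.979, -0.001, -0.001]
contact_force: [-0.3, -1.6, -0.0]
width: 1.0
gripper_force: 0.0
```

Emit:
servo_tool(
  slide=[
    [0.1,0,-3],
    [0.1,0,-5.5],
    [0.1,0,-7.2],
    [0.1,0,-8.2],
    [0.1,0,-8.3],
    [0.1,0,-8.3],
  ],
  delta_rot=[
    [0,0,0],
    [0,0,0],
    [0,0,0],
    [0,0,0],
    [0,0,0],
    [0,0,0],
  ],
  fingers=[100,100,100,100,100,100],
  newtons=20,
)

```text
t: 3.0
tcp_pos: [0.5443, 0.1984, 0.0284]
ee_rot: [0.206, 0.979, -0.0, 0.0]
contact_force: [0.1, 1.2, 0.4]
width: 0.998
gripper_force: 0.0
```

Emit:
servo_tool(
  slide=[
    [0,0,0],
    [0,0,0],
    [0,0,0],
    [0,0,0],
    [0,0,0],
    [0,0,0],
    [0,0,0],
    [0,0,0],
  ],
  delta_rot=[
    [0,0,0],
    [0,0,0],
    [0,0,0],
    [0,0,0],
    [0,0,0],
    [0,0,0],
    [0,0,0],
    [0,0,0],
  ],
  fingers=[40,40,40,40,40,40,40,40],
  newtons=25,
)

```text
t: 3.67
tcp_pos: [0.5446, 0.1999, 0.0284]
ee_rot: [0.205, 0.979, 0.001, 0.001]
contact_force: [0.1, 3.3, 5.9]
width: 0.646
gripper_force: 25.0
```

Emit:
servo_tool(
  slide=[
    [0,0,2],
    [0,0,5],
    [0,0,9],
    [0,-3,11],
    [0,-6,11],
    [0,-10,11],
    [-0.3,-14,11],
    [-0.5,-18,11],
    [-0.5,-21,11],
    [-0.5,-22,11],
  ],
  delta_rot=[
    [0,0,0],
    [0,0,0],
    [0,0,0],
    [0,0,0.05],
    [0,0,0.1],
    [0,0,0.15],
    [0,0,0.2],
    [0,0,0.215],
    [0,0,0.215],
    [0,0,0.215],
  ],
  fingers=[40,40,40,40,40,40,40,40,40,40],
)

```text
t: 4.5
tcp_pos: [0.5378, -0.0248, 0.1368]
ee_rot: [0.1, 0.995, -0.001, -0.001]
contact_force: [0.1, -0.5, -2.2]
width: 0.639
gripper_force: 25.0
```

Emit:
servo_tool(
  slide=[
    [0,-3,0],
    [0,-7,0],
    [0,-11,0],
    [-0.3,-14,0],
    [-0.5,-17,-1],
    [-0.6,-19,-2],
    [-0.6,-20,-3],
    [-0.6,-20,-3],
    [-0.6,-20,-3],
  ],
  delta_rot=[
    [0,0,0],
    [0,0,0],
    [0,0,0],
    [0,0,0],
    [0,0,0],
    [0,0,0],
    [0,0,0],
    [0,0,0],
    [0,0,0],
  ],
  fingers=[40,40,40,40,40,40,40,40,40],
)

```text
t: 5.25
tcp_pos: [0.532, -0.2195, 0.106]
ee_rot: [0.099, 0.995, 0.001, -0.002]
contact_force: [0.7, -0.5, -2.1]
width: 0.642
gripper_force: 25.0
```

```bash
python3 - <<'E'
from h import *
s=arm.get_state(); print(s["tcp_pos"],s["ee_rot"],s["contact_force"])
a=cam("top"); b=cam("scene"); cv2.imwrite("pics/p1t.png",a["frame"])
v=np.hstack([cv2.resize(a["frame"][130:290,320:460],(525,600)),]); cv2.imwrite("pics/p1.png",v)
E
```

```text
[ 0.53195083 -0.21952564  0.10602709] [ 9.91114230e-02  9.95074739e-01  8.94252078e-04 -1.54620673e-03] [ 0.70667548 -0.52135242 -2.10186402]
```

View pics/p1.png

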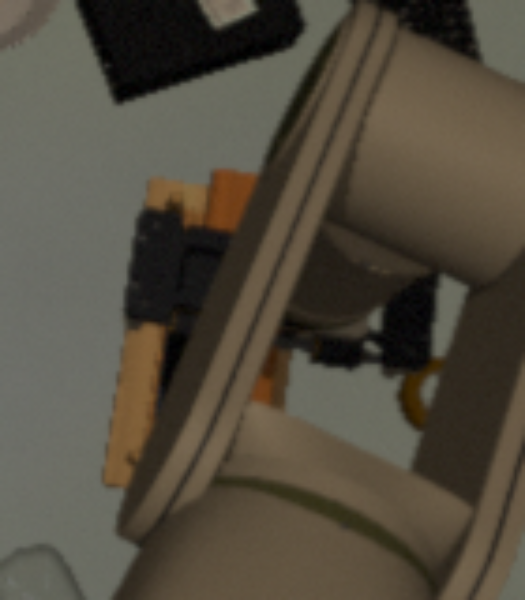

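The arm hides most of the board, but the board's end at crop (235,185) lines up with the jig. The grasp centres it laterally, so I'll lower it slowly.

Emit:
servo_tool(
  slide=[
    [0.1,0,-1.5],
    [0.1,0,-3],
    [0.1,0,-4],
    [0.1,0,-4.5],
    [0.1,0,-4.8],
    [0.1,0,-4.8],
    [0.1,0,-4.8],
  ],
  delta_rot=[
    [0,0,0],
    [0,0,0],
    [0,0,0],
    [0,0,0],
    [0,0,0],
    [0,0,0],
    [0,0,0],
  ],
  fingers=[40,40,40,40,40,40,40],
)

```text
t: 5.93
tcp_pos: [0.5344, -0.2206, 0.0603]
ee_rot: [0.099, 0.995, -0.0, 0.0]
contact_force: [0.1, 0.2, -1.0]
width: 0.639
gripper_force: 25.0
```

Emit:
servo_tool(
  slide=[
    [0,0,-0.1],
    [0,0,-0.2],
    [0,0,-0.3],
    [0,0,-0.4],
    [0,0,-0.4],
    [0,0,-0.4],
  ],
  delta_rot=[
    [0,0,0],
    [0,0,0],
    [0,0,0],
    [0,0,0],
    [0,0,0],
    [0,0,0],
  ],
  fingers=[40,40,40,40,40,40],
)

```text
t: 6.43
tcp_pos: [0.5338, -0.2206, 0.0556]
ee_rot: [0.099, 0.995, 0.0, -0.0]
contact_force: [0.1, 0.5, -1.1]
width: 0.642
gripper_force: 25.0
```

Emit:
servo_tool(
  slide=[
    [0,0,-0.1],
    [0,0,-0.2],
    [0,0,-0.25],
    [0,0,-0.25],
    [0,0,-0.25],
  ],
  delta_rot=[
    [0,0,0],
    [0,0,0],
    [0,0,0],
    [0,0,0],
    [0,0,0],
  ],
  fingers=[40,40,40,40,40],
)

```text
t: 6.85
tcp_pos: [0.5339, -0.2206, 0.053]
ee_rot: [0.099, 0.995, 0.0, -0.0]
contact_force: [-0.8, 0.8, -2.0]
width: 0.641
gripper_force: 25.0
```

Emit:
servo_tool(
  slide=[
    [0,0,-0.05],
    [0,0,-0.1],
    [0,0,-0.1],
    [0,0,-0.1],
    [0,0,-0.1],
  ],
  delta_rot=[
    [0,0,0],
    [0,0,0],
    [0,0,0],
    [0,0,0],
    [0,0,0],
  ],
  fingers=[40,40,40,40,40],
)

```text
t: 7.27
tcp_pos: [0.5339, -0.2206, 0.0521]
ee_rot: [0.099, 0.995, -0.0, -0.0]
contact_force: [-0.1, 0.2, -2.0]
width: 0.642
gripper_force: 25.0
```

Emit:
servo_tool(
  slide=[
    [0,0,-0.05],
    [0,0,-0.1],
    [0,0,-0.15],
    [0,0,-0.15],
    [0,0,-0.15],
  ],
  delta_rot=[
    [0,0,0],
    [0,0,0],
    [0,0,0],
    [0,0,0],
    [0,0,0],
  ],
  fingers=[40,40,40,40,40],
)

```text
t: 7.68
tcp_pos: [0.5341, -0.2207, 0.0516]
ee_rot: [0.099, 0.995, -0.0, 0.0]
contact_force: [-4.9, 1.4, 7.0]
width: 0.641
gripper_force: 25.0
```

Emit:
servo_tool(
  slide=[
    [0,0,0.05],
    [0,0,0.05],
    [0,0,0.05],
    [0,0,0.05],
    [0,0,0.1],
    [0,0,0.1],
  ],
  delta_rot=[
    [0,0,0],
    [0,0,0],
    [0,0,0],
    [0,0,0],
    [0,0,0],
    [0,0,0],
  ],
  fingers=[40,66,70,76,82,82],
)

```text
t: 8.18
tcp_pos: [0.534, -0.2207, 0.0517]
ee_rot: [0.099, 0.995, -0.0, 0.0]
contact_force: [-0.2, 0.3, -0.9]
width: 0.813
gripper_force: 0.0
```

Emit:
servo_tool(
  slide=[
    [0,0,1],
    [0,0,3],
    [0,0,6],
    [0,0,9],
    [0,4,10],
    [1,8,10],
    [2,12,10],
    [3,16,10],
    [4,20,10],
    [4,20,10],
  ],
  delta_rot=[
    [0,0,0],
    [0,0,0],
    [0,0,0],
    [0,0,0],
    [0,0,0],
    [0,0,0],
    [0,0,0],
    [0,0,0],
    [0,0,0],
    [0,0,0],
  ],
  fingers=[82,82,82,82,82,82,82,82,82,82],
)

```text
t: 9.02
tcp_pos: [0.5751, -0.0138, 0.1528]
ee_rot: [0.096, 0.995, 0.001, 0.001]
contact_force: [0.4, -0.8, 0.6]
width: 0.821
gripper_force: 0.0
```

```bash
python3 - <<'E'
from m import *
s=arm.get_state(); print(s["tcp_pos"])
cv2.imwrite("pics/p2.png",cv2.resize(f[155:275,335:455],(600,600),interpolation=2))
rect("board",blob((335,165,420,275),lambda h,b:(h[...,0]<15)&(h[...,1]>155)&(h[...,2]>50)),.041)
E
```

```text
[ 0.57457176 -0.01683772  0.15258548]
board [ 530.6 -218.8] [ 66.8 218.6] 78.3 200
```

View pics/p2.png

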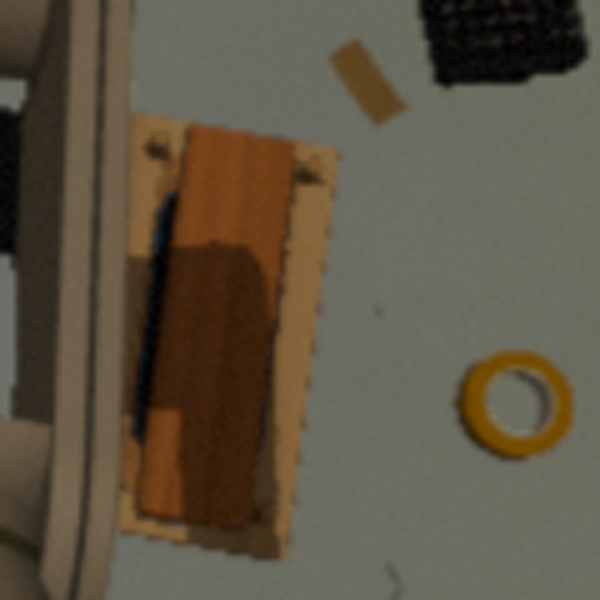

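The board lies between the four pegs with its length along the jig. I'll take a second measurement of the spools and lid using the silhouette centre at mid-height, in both views.

```bash
python3 - <<'E'
from m import *
import m
from h import *
S=cam("scene")
def mid(c): x,y,w,h=cv2.boundingRect(c); return (x+(w-1)/2,y+(h-1)/2),w,h
jobs={"top":dict(A=(148,220,178,248),B=(278,152,310,185)),"scene":dict(A=(168,258,192,286),B=(262,184,284,208))}
for n,I in(("top",m.im),("scene",S)):
    m.im=I; m.f=I["frame"]; m.hsv=cv2.cvtColor(m.f,cv2.COLOR_BGR2HSV)
    for k,b in jobs[n].items():
        bg=np.median(m.f[b[1]:b[3],b[0]:b[2]][:2].reshape(-1,3),axis=0)
        c=blob(b,lambda h,p:(np.abs(p-bg).max(-1)>25)); q=mid(c); print(n,k,q,(plane(I,[q[0]],.02)*1000).round(1))
E
```

```text
top A ((163.0, 235.0), 21, 19) [[501.4 369.9]]
top B ((298.0, 169.0), 25, 33) [[687.   -5.9]]
scene A ((180.5, 274.0), 20, 23) [[501.2 370. ]]
scene B ((273.0, 198.0), 15, 19) [[682.3   9.2]]
```

Emit:
servo_tool(
  slide=[
    [3,1,0],
    [7,2,0],
    [10.9,2.7,-2],
    [10.9,2.7,-4],
    [10.9,2.7,-6],
    [10.9,2.7,-6],
    [10.9,2.7,-6],
  ],
  delta_rot=[
    [0,0,0],
    [0,0,0],
    [0,0,0],
    [0,0,0],
    [0,0,0],
    [0,0,0],
    [0,0,0],
  ],
  fingers=[90,90,90,90,90,90,90],
)

```text
t: 9.75
tcp_pos: [0.6814, 0.0047, 0.09]
ee_rot: [0.1, 0.995, -0.0, -0.002]
contact_force: [0.1, 0.3, 0.4]
width: 0.903
gripper_force: 0.0
```

Emit:
servo_tool(
  slide=[
    [0.1,0.2,-2],
    [0.1,0.2,-4],
    [0.1,0.2,-5.5],
    [0.1,0.2,-6.2],
    [0.1,0.2,-6.2],
    [0.1,0.2,-6.2],
  ],
  delta_rot=[
    [0,0,0],
    [0,0,0],
    [0,0,0],
    [0,0,0],
    [0,0,0],
    [0,0,0],
  ],
  fingers=[90,90,90,90,90,90],
)

```text
t: 10.25
tcp_pos: [0.6841, 0.008, 0.0305]
ee_rot: [0.099, 0.995, -0.0, 0.0]
contact_force: [0.0, -0.4, 0.0]
width: 0.901
gripper_force: 0.0
```

Emit:
servo_tool(
  slide=[
    [0,0,0],
    [0,0,0],
    [0,0,0],
    [0,0,0],
    [0,0,0],
    [0,0,0],
    [0,0,0],
    [0,0,0],
  ],
  delta_rot=[
    [0,0,0],
    [0,0,0],
    [0,0,0],
    [0,0,0],
    [0,0,0],
    [0,0,0],
    [0,0,0],
    [0,0,0],
  ],
  fingers=[35,35,35,35,35,35,35,35],
  newtons=25,
)

```text
t: 10.92
tcp_pos: [0.684, 0.0085, 0.0299]
ee_rot: [0.099, 0.995, 0.0, 0.0]
contact_force: [-0.9, 0.2, 1.0]
width: 0.511
gripper_force: 25.0
```

Emit:
servo_tool(
  slide=[
    [0,0,1.5],
    [0,0,4],
    [0,0,7],
    [0,-2,9],
    [-1,-5,10],
    [-3,-9,10],
    [-5,-13,10],
    [-7,-17,10],
    [-8,-21,10],
    [-8,-24.3,9],
  ],
  delta_rot=[
    [0,0,0],
    [0,0,0],
    [0,0,0],
    [0,0,0],
    [0,0,0],
    [0,0,0],
    [0,0,0],
    [0,0,0],
    [0,0,0],
    [0,0,0],
  ],
  fingers=[35,35,35,35,35,35,35,35,35,35],
)

```text
t: 11.75
tcp_pos: [0.6031, -0.2358, 0.1228]
ee_rot: [0.099, 0.995, -0.001, 0.001]
contact_force: [1.1, 0.3, -2.1]
width: 0.51
gripper_force: 25.0
```

Emit:
servo_tool(
  slide=[
    [0,0,0],
    [0,0,-1],
    [0,0,-2],
    [0,0,-3],
    [0,0,-3.5],
    [0,0,-3.8],
    [0,0,-3.8],
    [0,0,-3.8],
  ],
  delta_rot=[
    [0,0,0],
    [0,0,0],
    [0,0,0],
    [0,0,0],
    [0,0,0],
    [0,0,0],
    [0,0,0],
    [0,0,0],
  ],
  fingers=[35,35,35,35,35,35,35,35],
)

```text
t: 12.42
tcp_pos: [0.6041, -0.2331, 0.0817]
ee_rot: [0.098, 0.995, 0.0, -0.0]
contact_force: [-0.1, 0.3, -2.2]
width: 0.509
gripper_force: 25.0
```

Emit:
servo_tool(
  slide=[
    [0,-0.15,-0.3],
    [0,-0.15,-0.6],
    [0,-0.15,-0.8],
    [0,-0.15,-0.9],
    [0,-0.15,-0.9],
    [0,-0.15,-0.9],
  ],
  delta_rot=[
    [0,0,0],
    [0,0,0],
    [0,0,0],
    [0,0,0],
    [0,0,0],
    [0,0,0],
  ],
  fingers=[35,35,35,35,35,35],
)

```text
t: 12.92
tcp_pos: [0.6039, -0.2354, 0.0728]
ee_rot: [0.099, 0.995, 0.0, -0.0]
contact_force: [0.1, 0.0, -2.3]
width: 0.513
gripper_force: 25.0
```

Emit:
servo_tool(
  slide=[
    [0,0,-0.05],
    [0,0,-0.1],
    [0,0,-0.1],
    [0,0,-0.1],
  ],
  delta_rot=[
    [0,0,0],
    [0,0,0],
    [0,0,0],
    [0,0,0],
  ],
  fingers=[35,35,35,35],
)

```text
t: 13.25
tcp_pos: [0.604, -0.2354, 0.0719]
ee_rot: [0.099, 0.995, -0.0, 0.0]
contact_force: [0.1, 0.3, -3.1]
width: 0.514
gripper_force: 25.0
```

Emit:
servo_tool(
  slide=[
    [0,0,-0.05],
    [0,0,-0.1],
    [0,0,-0.1],
    [0,0,-0.1],
  ],
  delta_rot=[
    [0,0,0],
    [0,0,0],
    [0,0,0],
    [0,0,0],
  ],
  fingers=[35,35,35,35],
)

```text
t: 13.58
tcp_pos: [0.604, -0.2354, 0.071]
ee_rot: [0.099, 0.995, -0.0, 0.0]
contact_force: [-0.4, 0.4, -0.6]
width: 0.514
gripper_force: 25.0
```

Emit:
servo_tool(
  slide=[
    [0,0,-0.03],
    [0,0,-0.03],
    [0,0,-0.03],
    [0,0,-0.03],
    [0,0,-0.03],
    [0,0,-0.03],
  ],
  delta_rot=[
    [0,0,0],
    [0,0,0],
    [0,0,0],
    [0,0,0],
    [0,0,0],
    [0,0,0],
  ],
  fingers=[35,54,58,64,70,75],
)

```text
t: 14.08
tcp_pos: [0.604, -0.2354, 0.0705]
ee_rot: [0.099, 0.995, -0.0, 0.0]
contact_force: [-0.6, -0.3, -0.1]
width: 0.72
gripper_force: 0.0
```

Emit:
servo_tool(
  slide=[
    [0,0,1],
    [0,0,3],
    [0,0,6],
    [0,0,9],
    [0,4,10],
    [0,8,10],
    [-1,12,10],
    [-2,16,10],
    [-3,20,10],
    [-4,24,10],
  ],
  delta_rot=[
    [0,0,0],
    [0,0,0],
    [0,0,0],
    [0,0,0],
    [0,0,0],
    [0,0,0],
    [0,0,0],
    [0,0,0],
    [0,0,0],
    [0,0,0],
  ],
  fingers=[75,75,80,90,90,90,90,90,90,90],
)

```text
t: 14.92
tcp_pos: [0.5634, 0.0063, 0.1715]
ee_rot: [0.099, 0.995, 0.0, 0.001]
contact_force: [-0.2, -0.1, 0.1]
width: 0.901
gripper_force: 0.0
```

Emit:
servo_tool(
  slide=[
    [-1,4,0],
    [-2,8,0],
    [-3,12,0],
    [-4,16,0],
    [-5,20,0],
    [-6,24,0],
    [-6,28,0],
    [-6.2,32,0],
    [-6.2,36.4,0],
    [-6.2,36.4,0],
  ],
  delta_rot=[
    [0,0,0],
    [0,0,0],
    [0,0,0],
    [0,0,0],
    [0,0,0],
    [0,0,0],
    [0,0,0],
    [0,0,0],
    [0,0,0],
    [0,0,0],
  ],
  fingers=[90,90,90,90,90,90,90,90,90,90],
)

```text
t: 15.75
tcp_pos: [0.5005, 0.3751, 0.1711]
ee_rot: [0.097, 0.995, 0.002, -0.0]
contact_force: [0.8, -0.3, 0.1]
width: 0.901
gripper_force: 0.0
```

```bash
python3 - <<'E'
from m import *
s=arm.get_state(); print(s["tcp_pos"],s["width"])
cv2.imwrite("pics/p3.png",cv2.resize(f[155:275,335:455],(600,600),interpolation=2))
E
```

```text
[0.50094781 0.37254813 0.17096492] 0.8996212005441688
```

View pics/p3.png

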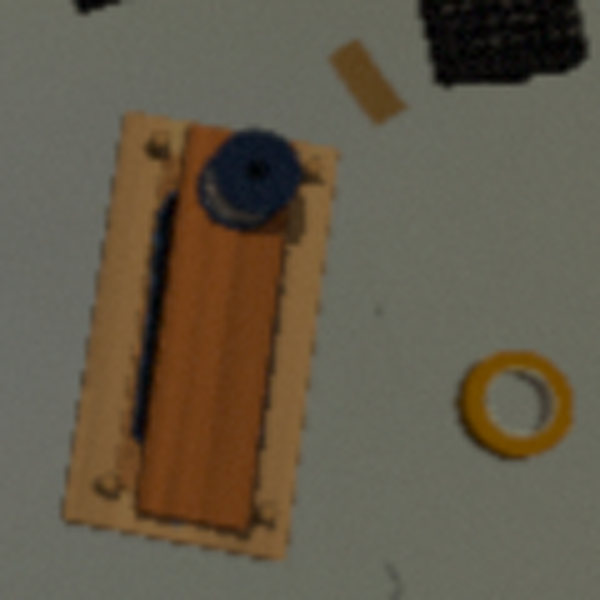

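Spool B stands over the far end of the board at crop (250,175), and everything else is undisturbed. Next is spool A.

Emit:
servo_tool(
  slide=[
    [0,0.1,-3],
    [0,0.1,-6],
    [0,0.1,-8],
    [0,0.1,-8],
    [0,0.1,-8],
  ],
  delta_rot=[
    [0,0,0],
    [0,0,0],
    [0,0,0],
    [0,0,0],
    [0,0,0],
  ],
  fingers=[76,76,76,76,76],
)

```text
t: 16.22
tcp_pos: [0.5014, 0.3682, 0.0899]
ee_rot: [0.099, 0.995, -0.001, -0.001]
contact_force: [0.9, 0.5, 0.8]
width: 0.758
gripper_force: 0.0
```

Emit:
servo_tool(
  slide=[
    [0,0,-2],
    [0,0,-4],
    [0,0,-5.4],
    [0,0,-6.1],
    [0,0,-6.1],
    [0,0,-6.1],
  ],
  delta_rot=[
    [0,0,0],
    [0,0,0],
    [0,0,0],
    [0,0,0],
    [0,0,0],
    [0,0,0],
  ],
  fingers=[76,76,76,76,76,76],
)

```text
t: 16.72
tcp_pos: [0.5025, 0.3698, 0.0305]
ee_rot: [0.099, 0.995, 0.0, 0.0]
contact_force: [-1.1, -0.1, 0.4]
width: 0.758
gripper_force: 0.0
```

Emit:
servo_tool(
  slide=[
    [0,0,0],
    [0,0,0],
    [0,0,0],
    [0,0,0],
    [0,0,0],
    [0,0,0],
    [0,0,0],
  ],
  delta_rot=[
    [0,0,0],
    [0,0,0],
    [0,0,0],
    [0,0,0],
    [0,0,0],
    [0,0,0],
    [0,0,0],
  ],
  fingers=[35,35,35,35,35,35,35],
  newtons=25,
)

```text
t: 17.3
tcp_pos: [0.5026, 0.3703, 0.0305]
ee_rot: [0.099, 0.995, 0.001, 0.001]
contact_force: [-0.1, 2.5, 5.4]
width: 0.514
gripper_force: 25.0
```

Emit:
servo_tool(
  slide=[
    [0,0,1.5],
    [0,0,4],
    [0,0,7],
    [0,-2,10],
    [0,-5,11],
    [0,-9,11],
    [0,-13,11],
    [-1,-17,11],
    [-2,-21,11],
    [-2,-25,11],
  ],
  delta_rot=[
    [0,0,0],
    [0,0,0],
    [0,0,0],
    [0,0,0],
    [0,0,0],
    [0,0,0],
    [0,0,0],
    [0,0,0],
    [0,0,0],
    [0,0,0],
  ],
  fingers=[35,35,35,35,35,35,35,35,35,35],
)

```text
t: 18.13
tcp_pos: [0.4792, 0.1179, 0.1381]
ee_rot: [0.098, 0.995, -0.001, -0.002]
contact_force: [-0.4, -0.7, -2.5]
width: 0.515
gripper_force: 25.0
```

Emit:
servo_tool(
  slide=[
    [0,-4,0],
    [0,-8,0],
    [0,-12,0],
    [-1,-16,0],
    [-1,-20,0],
    [-2,-24,0],
    [-2,-28,0],
    [-2,-31,0],
    [-2,-32.6,-1],
    [-2,-32.6,-2],
  ],
  delta_rot=[
    [0,0,0],
    [0,0,0],
    [0,0,0],
    [0,0,0],
    [0,0,0],
    [0,0,0],
    [0,0,0],
    [0,0,0],
    [0,0,0],
    [0,0,0],
  ],
  fingers=[35,35,35,35,35,35,35,35,35,35],
)

```text
t: 18.97
tcp_pos: [0.4614, -0.21, 0.1193]
ee_rot: [0.101, 0.995, -0.001, 0.0]
contact_force: [-0.1, 0.3, -2.6]
width: 0.51
gripper_force: 25.0
```

Emit:
servo_tool(
  slide=[
    [0,0,-1],
    [0,0,-2],
    [0,0,-3],
    [0,0,-3.8],
    [0,0,-3.8],
    [0,0,-3.8],
  ],
  delta_rot=[
    [0,0,0],
    [0,0,0],
    [0,0,0],
    [0,0,0],
    [0,0,0],
    [0,0,0],
  ],
  fingers=[35,35,35,35,35,35],
)

```text
t: 19.47
tcp_pos: [0.4616, -0.2054, 0.0808]
ee_rot: [0.098, 0.995, 0.0, -0.001]
contact_force: [0.2, 0.7, -2.1]
width: 0.51
gripper_force: 25.0
```

Emit:
servo_tool(
  slide=[
    [0,-0.1,-0.3],
    [0,-0.1,-0.6],
    [0,-0.1,-0.75],
    [0,-0.1,-0.8],
    [0,-0.1,-0.8],
    [0,-0.1,-0.8],
  ],
  delta_rot=[
    [0,0,0],
    [0,0,0],
    [0,0,0],
    [0,0,0],
    [0,0,0],
    [0,0,0],
  ],
  fingers=[35,35,35,35,35,35],
)

```text
t: 19.97
tcp_pos: [0.462, -0.2074, 0.0737]
ee_rot: [0.099, 0.995, -0.0, 0.0]
contact_force: [-0.4, 0.0, -2.5]
width: 0.511
gripper_force: 25.0
```

Emit:
servo_tool(
  slide=[
    [0,0,-0.05],
    [0,0,-0.1],
    [0,0,-0.1],
    [0,0,-0.1],
  ],
  delta_rot=[
    [0,0,0],
    [0,0,0],
    [0,0,0],
    [0,0,0],
  ],
  fingers=[35,35,35,35],
)

```text
t: 20.3
tcp_pos: [0.462, -0.2074, 0.0725]
ee_rot: [0.099, 0.995, -0.0, 0.0]
contact_force: [-0.3, -0.6, -2.1]
width: 0.513
gripper_force: 25.0
```

Emit:
servo_tool(
  slide=[
    [0,0,-0.05],
    [0,0,-0.1],
    [0,0,-0.1],
    [0,0,-0.1],
  ],
  delta_rot=[
    [0,0,0],
    [0,0,0],
    [0,0,0],
    [0,0,0],
  ],
  fingers=[35,35,35,35],
)

```text
t: 20.63
tcp_pos: [0.462, -0.2074, 0.0717]
ee_rot: [0.099, 0.995, -0.0, 0.0]
contact_force: [-0.6, 0.6, 1.2]
width: 0.51
gripper_force: 25.0
```

Emit:
servo_tool(
  slide=[
    [0,0,0],
    [0,0,0],
    [0,0,0],
    [0,0,0],
    [0,0,0],
    [0,0,0],
  ],
  delta_rot=[
    [0,0,0],
    [0,0,0],
    [0,0,0],
    [0,0,0],
    [0,0,0],
    [0,0,0],
  ],
  fingers=[35,54,58,64,70,75],
)

```text
t: 21.13
tcp_pos: [0.462, -0.2074, 0.0716]
ee_rot: [0.099, 0.995, -0.0, 0.0]
contact_force: [0.6, -0.2, 0.0]
width: 0.718
gripper_force: 0.0
```

Emit:
servo_tool(
  slide=[
    [0,0,1],
    [0,0,3],
    [0,0,6],
    [0,0,9],
    [0,4,9],
    [2,8,9],
    [5,12,9],
    [8,16,9],
    [10.1,20.3,9],
    [10.1,20.3,9],
  ],
  delta_rot=[
    [0,0,0],
    [0,0,0],
    [0,0,0],
    [0,0,0],
    [0,0,0],
    [0,0,0],
    [0,0,0],
    [0,0,0],
    [0,0,0],
    [0,0,0],
  ],
  fingers=[75,75,80,90,100,100,100,100,100,100],
)

```text
t: 21.97
tcp_pos: [0.5646, -0.0009, 0.1627]
ee_rot: [0.098, 0.995, 0.0, 0.001]
contact_force: [0.8, -0.0, -0.3]
width: 1.002
gripper_force: 0.0
```

Emit:
servo_tool(
  slide=[
    [0,0,-3],
    [0,0,-5],
    [0,0,-6],
    [0,0,-6],
    [0,0,-6],
  ],
  delta_rot=[
    [0,0,0],
    [0,0,0],
    [0,0,0],
    [0,0,0],
    [0,0,0],
  ],
  fingers=[100,100,100,100,100],
)

```text
t: 22.38
tcp_pos: [0.5627, -0.0046, 0.1019]
ee_rot: [0.099, 0.995, -0.0, -0.0]
contact_force: [-0.7, 0.8, 0.5]
width: 1.001
gripper_force: 0.0
```

```bash
python3 - <<'E'
from m import *
s=arm.get_state(); print(s["tcp_pos"],s["width"])
S=cam("scene")["frame"]
cv2.imwrite("pics/p4.png",np.hstack([cv2.resize(f[170:280,270:400],(390,330),interpolation=2),cv2.resize(S[170:280,240:370],(390,330),interpolation=2)]))
E
```

```text
[ 0.56355839 -0.00479395  0.10288859] 1.0030228019546323
```

View pics/p4.png

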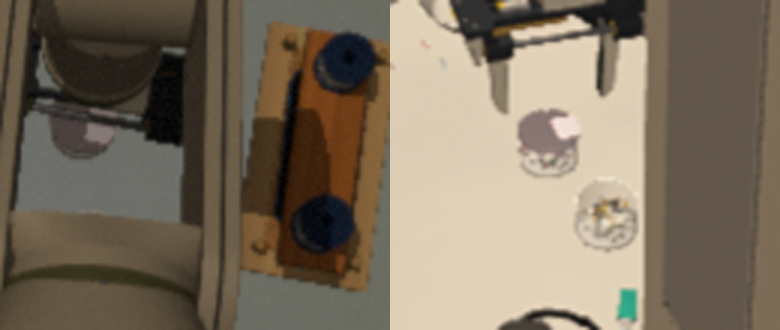

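Both spools stand on the board, at left-crop positions (345,62) and (322,222), and the open fingers straddle the pink-lidded jar. I'll lower and grip it gently.

Emit:
servo_tool(
  slide=[
    [0,0,-2],
    [0,0,-4],
    [0,0,-5.5],
    [0,0,-6.2],
    [0,0,-6.2],
    [0,0,-6.2],
  ],
  delta_rot=[
    [0,0,0],
    [0,0,0],
    [0,0,0],
    [0,0,0],
    [0,0,0],
    [0,0,0],
  ],
  fingers=[100,100,100,100,100,100],
)

```text
t: 22.98
tcp_pos: [0.5636, -0.0046, 0.0407]
ee_rot: [0.099, 0.995, 0.0, 0.001]
contact_force: [1.1, 0.6, -0.1]
width: 1.006
gripper_force: 0.0
```

Emit:
servo_tool(
  slide=[
    [0,0,0],
    [0,0,0],
    [0,0,0],
    [0,0,0],
    [0,0,0],
    [0,0,0],
    [0,0,0],
    [0,0,0],
  ],
  delta_rot=[
    [0,0,0],
    [0,0,0],
    [0,0,0],
    [0,0,0],
    [0,0,0],
    [0,0,0],
    [0,0,0],
    [0,0,0],
  ],
  fingers=[50,50,50,50,50,50,50,50],
  newtons=12,
)

```text
t: 23.65
tcp_pos: [0.5633, -0.0042, 0.04]
ee_rot: [0.099, 0.995, 0.0, 0.0]
contact_force: [-0.7, 0.8, 5.4]
width: 0.68
gripper_force: 12.0
```

Emit:
servo_tool(
  slide=[
    [0,0,1.5],
    [0,0,4],
    [0,0,7],
    [0,-1,10],
    [0,-4,11.5],
    [-1,-8,11.5],
    [-2,-12,11.5],
    [-3,-16,11.5],
    [-3,-19.5,11.5],
    [-3,-21.7,11.5],
  ],
  delta_rot=[
    [0,0,0],
    [0,0,0],
    [0,0,0],
    [0,0,0],
    [0,0,0],
    [0,0,0],
    [0,0,0],
    [0,0,0],
    [0,0,0],
    [0,0,0],
  ],
  fingers=[50,50,50,50,50,50,50,50,50,50],
)

```text
t: 24.48
tcp_pos: [0.5316, -0.2248, 0.1541]
ee_rot: [0.1, 0.995, -0.0, -0.0]
contact_force: [1.2, 0.1, -0.7]
width: 0.674
gripper_force: 12.0
```

Emit:
servo_tool(
  slide=[
    [0,0,0],
    [0,0,0],
    [0,0,0],
    [0,0,0],
  ],
  delta_rot=[
    [0,0,0],
    [0,0,0],
    [0,0,0],
    [0,0,0],
  ],
  fingers=[50,50,50,50],
)

```text
t: 24.82
tcp_pos: [0.5329, -0.2201, 0.1541]
ee_rot: [0.098, 0.995, 0.0, -0.0]
contact_force: [0.3, -0.0, -0.9]
width: 0.678
gripper_force: 12.0
```

```bash
python3 - <<'E'
from m import *
s=arm.get_state(); print(s["tcp_pos"],s["width"])
S=cam("scene")["frame"]
cv2.imwrite("pics/p5.png",np.hstack([cv2.resize(f[150:280,335:445],(440,520),interpolation=2),cv2.resize(S[120:250,290:380],(360,520),interpolation=2)]))
E
```

```text
[ 0.53301372 -0.22000206  0.15422549] 0.6791542540741035
```

View pics/p5.png

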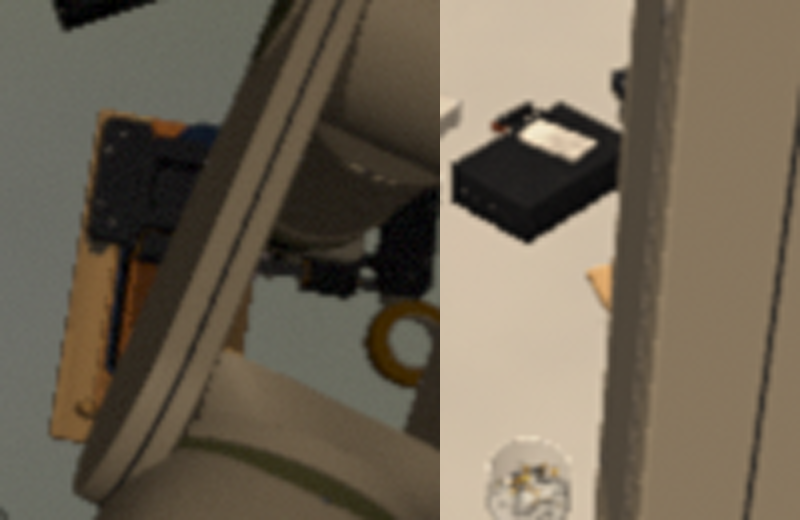

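The arm hides the placing spot in both views, so I'll rely on the measured release poses (midpoint 0.533, -0.221) and descend slowly.

Emit:
servo_tool(
  slide=[
    [0,-0.1,-1],
    [0,-0.1,-2],
    [0,-0.1,-3],
    [0,-0.1,-4],
    [0,-0.1,-5],
    [0,-0.1,-6],
    [0,-0.1,-6.7],
    [0,-0.1,-7],
    [0,-0.1,-7],
    [0,-0.1,-7],
  ],
  delta_rot=[
    [0,0,0],
    [0,0,0],
    [0,0,0],
    [0,0,0],
    [0,0,0],
    [0,0,0],
    [0,0,0],
    [0,0,0],
    [0,0,0],
    [0,0,0],
  ],
  fingers=[50,50,50,50,50,50,50,50,50,50],
)

```text
t: 25.75
tcp_pos: [0.533, -0.2225, 0.0846]
ee_rot: [0.099, 0.995, -0.0, 0.0]
contact_force: [0.5, -0.8, -1.2]
width: 0.684
gripper_force: 12.0
```

Emit:
servo_tool(
  slide=[
    [0,0,-0.05],
    [0,0,-0.1],
    [0,0,-0.15],
    [0,0,-0.15],
    [0,0,-0.15],
  ],
  delta_rot=[
    [0,0,0],
    [0,0,0],
    [0,0,0],
    [0,0,0],
    [0,0,0],
  ],
  fingers=[50,50,50,50,50],
)

```text
t: 26.17
tcp_pos: [0.5331, -0.2224, 0.0832]
ee_rot: [0.099, 0.995, -0.0, 0.0]
contact_force: [0.6, -0.1, -1.4]
width: 0.678
gripper_force: 12.0
```

Emit:
servo_tool(
  slide=[
    [0,0,-0.05],
    [0,0,-0.1],
    [0,0,-0.15],
    [0,0,-0.15],
    [0,0,-0.15],
  ],
  delta_rot=[
    [0,0,0],
    [0,0,0],
    [0,0,0],
    [0,0,0],
    [0,0,0],
  ],
  fingers=[50,50,50,50,50],
)

```text
t: 26.58
tcp_pos: [0.5329, -0.2223, 0.0815]
ee_rot: [0.099, 0.995, 0.0, -0.0]
contact_force: [-0.5, 0.9, -2.1]
width: 0.676
gripper_force: 12.0
```

Emit:
servo_tool(
  slide=[
    [0,0,-0.05],
    [0,0,-0.1],
    [0,0,-0.1],
    [0,0,-0.1],
  ],
  delta_rot=[
    [0,0,0],
    [0,0,0],
    [0,0,0],
    [0,0,0],
  ],
  fingers=[50,50,50,50],
)

```text
t: 26.92
tcp_pos: [0.5331, -0.2224, 0.0812]
ee_rot: [0.099, 0.995, -0.0, 0.0]
contact_force: [-4.1, 1.0, 5.5]
width: 0.679
gripper_force: 12.0
```

Emit:
servo_tool(
  slide=[
    [0,0,0.05],
    [0,0,0.05],
    [0,0,0.05],
    [0,0,0.05],
    [0,0,0.05],
    [0,0,0.05],
    [0,0,0.05],
  ],
  delta_rot=[
    [0,0,0],
    [0,0,0],
    [0,0,0],
    [0,0,0],
    [0,0,0],
    [0,0,0],
    [0,0,0],
  ],
  fingers=[50,70,74,80,88,92,92],
)

```text
t: 27.5
tcp_pos: [0.5329, -0.2223, 0.081]
ee_rot: [0.099, 0.995, 0.0, -0.0]
contact_force: [0.1, -0.3, 0.2]
width: 0.908
gripper_force: 0.0
```

Emit:
servo_tool(
  slide=[
    [0,0,1],
    [0,0,3],
    [0,0,6],
    [0,0,9],
    [0,0,12],
    [0,4,13],
    [0,8,13],
    [0,12,13],
    [0,16,13],
    [0,20,13],
  ],
  delta_rot=[
    [0,0,0],
    [0,0,0],
    [0,0,0],
    [0,0,0],
    [0,0,0],
    [0,0,0],
    [0,0,0],
    [0,0,0],
    [0,0,0],
    [0,0,0],
  ],
  fingers=[92,92,92,92,92,92,92,92,92,92],
)

```text
t: 28.33
tcp_pos: [0.5328, -0.0208, 0.2123]
ee_rot: [0.099, 0.995, -0.0, 0.001]
contact_force: [0.2, 0.6, -0.2]
width: 0.924
gripper_force: 0.0
```

Emit:
servo_tool(
  slide=[
    [0,4,0],
    [0,8,0],
    [0,12,0],
    [0,16,0],
    [0,20,0],
    [0,20,0],
    [0,20,0],
  ],
  delta_rot=[
    [0,0,0],
    [0,0,0],
    [0,0,0],
    [0,0,0],
    [0,0,0],
    [0,0,0],
    [0,0,0],
  ],
  fingers=[92,92,92,92,92,92,92],
)

```text
t: 28.92
tcp_pos: [0.5326, 0.1799, 0.2118]
ee_rot: [0.097, 0.995, 0.0, 0.0]
contact_force: [0.2, -0.2, 0.6]
width: 0.919
gripper_force: 0.0
```

```bash
python3 - <<'E'
from m import *
s=arm.get_state(); print(s["tcp_pos"],s["width"])
rect("lid",blob((335,165,420,275),lambda h,b:(h[...,1]<70)&(b[...,2]>b[...,1]+8)&(h[...,2]>90)),.086)
cv2.imwrite("pics/p6.png",cv2.resize(f[155:275,335:455],(600,600),interpolation=2))
E
```

```text
[0.53281468 0.17827097 0.21157022] 0.9163456440949962
lid [ 530.9 -222.9] [60.5 58.6] 89.3 66
```

View pics/p6.png

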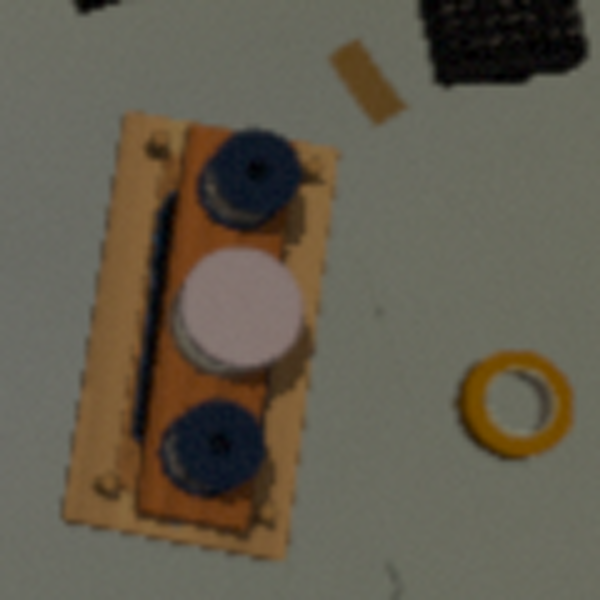

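The board lies between the pegs. The spools stand at (255,168) and (219,443), and the jar is midway at (242,308). The tape roll hasn't moved, so I'm handing in.

```bash
python3 -c "
from bench import arm
print(arm.hand_in())"
```

```text
the job is handed in; nothing more can be done
None
```

The job is handed in, though no verdict came back: the board is on the phone between the four pegs, with a spool over each end and the lidded jar midway. It finished at about 29 s, and the last picture shows everything standing and the tape roll unmoved; I kept clear of the open jar but did not recheck it in that picture.

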